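# Push the reagent stand's sliding board home until it drops into its notches

## Robot

A 7-joint arm with a two-finger parallel gripper is mounted at the origin on the work surface. World frame = base frame: x ahead of the robot, y to its left, z up, the work surface at z = 0. Lengths are in m, angles in rad, forces in N, time in s.
With the tool pointing down it reaches from about 0.4 to 0.85 m from the base axis. Payload 10.4 kg.
Tool frame: the origin (TCP) lies between the finger pads; the fingertips stand 25 mm ahead of it and the grasp point (between the pads) lies 6 mm ahead of it; x points along the fingers, y is the direction in which the jaws open and shut, and the axes are right-handed (so a half turn about x gives the same grasp; the last joint's range is limited). The gripper opens to 87 mm and grips with 3 to 60 N. Pads are 19 mm wide; open, the fingers measure 117 mm over their backs; the gripper's body (75 mm by 190 mm) begins 51 mm behind the grasp point.
Start: joints at [1.195, 0.332, -0.065, 1.46, 0.022, 1.35, -0.088], TCP at [0.216, -0.587, 0.248] pointing down, gripper open.
Joint ranges: [-2.6, 2.6], [-0.5, 2.12], [-1.47, 1.34], [0.16, 2.42], [-1.27, 4.41], [0.06, 2.06], [-2.6, 2.6]. Speed limits (rad/s): [2.22, 2.22, 2.79, 2.79, 3.14, 3.14, 3.14].

## Interface

Orientations are given as a unit quaternion [x, y, z, w].
In Python, from bench import r gives the robot as it stands.
- The arm moves only by the shell command python3 -m pendant 'ROWS' [FORCE]. ROWS is JSON, a list of rows, each an object with "translation": the shift along the world's x, y, z in cm, a list of three; "angular": the turn, a rotation vector about the world's x, y, z in degrees, a list of three; "hand": the opening, from -1 (shut) to 1 (fully open). In form: [{"translation": [dx, dy, dz], "angular": [wx, wy, wz], "hand": hand}, ...]. A call has 1 to 20 rows; each row shifts and turns the commanded pose from where the row before left it; what a row does not reach is not made up. A row lasts 1/10 s, in which the tool goes at most 50 mm and 8.59 degrees, less where a joint would pass 70% of its speed; a pose out of reach is approached as far as the arm can. A call is refused whole if a number of a shift passes 5 or a number of a turn 8.59, either way. A call with a gripper value outside its range is refused whole. The fingers move at their own pace and stop on an object; FORCE is the grip in N (left out, the last holds). Time passes only in rows, so rows that do not move let the fingers close. It gives the time, the measured TCP pose, the force and the opening at its end, in the units of the state.
- r.read_state(): the state, without advancing time (a new reading comes with each control period).
- r.camera(name): name is "side" or "top"; returns the picture (480x640x3 uint8, red, green, blue); there is no depth.
- r.camera_info(name): a dict with "fx", "fy", "cx", "cy" (pixels), "rvec" (rotation vector, rad) and "tvec" (3), from world to camera coordinates, as OpenCV has them. Camera axes: x right, y down, z forward; pixel columns grow to the right and rows downward; lengths in m; the calibration is good to about 2 mm. A picture is of the moment at which its call begins. camera_info takes no time and is no camera call.
- r.close_job(): hands the job in, once; it reports no verdict.
Trained networks look in the newest picture that a camera, given by its name, has taken for a name from the list of things; names that differ only in an ending like _2 or _b are one class to them, and where a whole thing is asked for, a point or a joint stands for the part that bears it (a point fixed in the world has none). Each returns a list of dicts, best first, with "confidence" (0 to 1); they miss things now and then, are a little off and sometimes report something else, mostly with a low value. They report only what shows in the picture. A call takes as long as a camera call. They do not tell look-alikes from the thing itself.
- r.find_in(camera, name): "point" ([row, column] in pixels, amid what is visible of it).
- r.mark_of(camera, name): "point" ([row, column] in pixels: a listed point, or the origin of a listed thing).
The state is a dict: "time": time; "joint_positions": joint angles; "joint_vel": joint speeds; "joint_torque": joint torques, N m; "ee_pos": TCP position; "eef_rot": TCP orientation; "ft_force": force on the tool from outside, world axes, zero at the start; "torque": the same for the moment, N m; "width": finger opening in m.
Only numpy, scipy, OpenCV 4.12 (cv2) and the standard library are available. Lean on these libraries where they do the work, as an engineer would, in place of code of your own. Each camera call takes 0.05 s, during which the arm holds its last target.

## Task

The sliding top board of the green reagent stand has been left drawn out towards you. With your fingertips against its near edge, slide it back along its rails, without forcing it, until you feel it drop into its locating notches and it lies level; then press down lightly with a fingertip on the bare front part of the board to check that it is firmly bedded. Nothing is picked up: the two reagent bottles ride along standing on the board and are not touched, and everything else on the bench stays as it is.

Things in the scene. Friction and masses are not known exactly. Their poses are not given: they have to be found in the camera images.
- stand: Low green wooden reagent stand, fixed, 260 deep, 346 wide, facing the robot within 0.4 rad. Origin: centre of its footprint on the bench; x to its back (away from the robot), y left, z up. Cheeks 20 thick, 155 high, inner faces at y = +-153; inside each a rail 22 wide, top at z = 120, x = -130 to +130. Front cross bar: top at z = 115, face at x = -130. Back strip beyond the board's place.
- notches (a point): Midway between the two rail notches, level with the rail tops (stand x = +86, z = 120). Each rail has one notch here, 18 long in x and 12 deep; home, the dowel lies in both.
- home_edge (a point): Where the middle of the board's near upper edge (point front_edge) lies once the board is home: stand x = -142 (12 proud of the stand's front), z = 135. Axes as the stand's.
- board: Brown wooden board, loose on the rails: 240 deep (x), 300 wide (y), 15 thick, 0.45 to 0.65 kg. Origin: centre of its underside, x to the stand's back. It starts drawn out 45 to 85 towards the robot, far end 8 high on its dowel (tilt 0.045 to 0.062 rad, near edge low). Waxed: sliding takes 2 to 8 N. At the notches the far end drops 8; it then lies level and stops dead (play +-3).
- front_edge (a point): Middle of the board's near upper edge (board x = -120, z = +15). Push here, on the 15 high face below the edge (it rises 2 to 6 as the board goes in); nothing is in front of it or beneath. The front 100 of the top is bare: press 30 to 50 in from this edge, only once the board is home (before that the near part overhangs and tips).
- dowel (a point): Middle of the axis of the 12 mm steel dowel fixed across the board's underside near its far edge (board x = +108, z = -2; it hangs 8 below the board). At z = 126 in the stand's frame while it rides on the rails, 118 when dropped home.
- dowel_left (a point): Left end of the dowel's axis (board y = +140); same heights.
- dowel_right (a point): Right end of the dowel's axis (board y = -140); same heights.
- amber_bottle: Amber glass stoppered reagent bottle, 54 diameter, 125 high, 0.19 kg, standing on the left of the far half of the board. Origin: centre of its base.
- green_bottle: Green glass stoppered reagent bottle, 54 diameter, 125 high, 0.19 kg, standing on the right of the far half of the board. Origin: centre of its base.
- flask: Conical glass flask with a dark bung, 82 base diameter, 142 high, on the bench left of the stand. Origin: centre of its base.
- beaker: Glass beaker with a stirring rod, 72 diameter, 93 high (rod to 128), on the bench right of the stand. Origin: centre of its base.
- dish: White porcelain evaporating dish, 80 diameter, 28 high, on the bench at the left, nearer the robot than the stand. Origin: centre of its base.
- tub: Cream plastic tub with a blue spatula standing in it, 72 diameter, 90 high (spatula to 150), on the bench at the left. Origin: centre of its base.
- tube_rack: Wooden test-tube rack with glass tubes, 212 x 65, 88 high (tubes to 127), on the bench at the right. Origin: centre of its underside.
Things that resemble listed ones, but are neither listed nor needed, are in the scene too. Several things have the shape of the amber_bottle; the one meant has the colours described above.

How it is judged:
On the way, in this order (a step that is already met when the one before it is completed fails the run):
1. the board has dropped into both rail notches and lies home (both dowel ends down, within 8 mm of the notches) (z of each of dowel_left, dowel_right in the frame of stand below 0.121 m and x of dowel in the frame of stand between 0.078 and 0.094 m), for 0.15 s.
2. a fingertip presses down on the board's top (at least 1.5 N, more than 10 mm in from its near edge) (contact force between the fingers and board above 1.5 N and x of the grasp point in the frame of board above -0.11 m and z of the grasp point in the frame of board above 0.005 m), for 0.06 s.
At the end, for the whole second after the job is handed in: The board is at rest and level (within 0.02 rad) on its rails with the dowel down in both notches (dowel ends less than 3 mm above their home height, within 8 mm of the notch centres along the rails), and both reagent bottles stand upright (within 0.1 rad) on it (all of step 1 and angle between board's own z axis and vertical below 0.02 rad and linear speed of board below 0.02 m/s and angle between each of amber_bottle, green_bottle's own z axis and vertical below 0.1 rad and z of amber_bottle in the frame of board between 0.01 and 0.022 m and z of green_bottle in the frame of board between 0.01 and 0.022 m); the robot touches nothing.
It fails at once if the board is lifted or tipped up off its rails (its near edge more than 15 mm above home height, or its far end more than 12 mm above riding height) (z of front_edge in the frame of stand above 0.15 m or z of dowel in the frame of stand above 0.138 m).
It fails at once if the board is forced (more than 50 N of the fingers on it) (contact force between the fingers and board above 50 N).
It fails at once if the robot touches a reagent bottle (more than 1 N) (contact force between any of the fingers, the arm and amber_bottle above 1 N or contact force between any of the fingers, the arm and green_bottle above 1 N).
It fails at once if a reagent bottle topples (more than 0.4 rad) (angle between any of amber_bottle, green_bottle's own z axis and vertical above 0.4 rad).
It fails at once if something else on the bench (flask, beaker, dish, tub, tube rack) is moved by more than 25 mm or lifted (distance of any of flask, beaker, dish, tub, tube_rack from where it was at the start of the episode above 0.025 m).
It also fails if it takes over 40 s, if anything falls off the work surface, if the arm or the gripper's body presses on something with over 40 N, if the wrist force passes 120 N, or if a joint passes its speed limit or range.

## Working session

There is one attempt and no reset: what is moved stays moved. The work goes in short steps, Python scripts to look and compute and a shell command to move; the robot and the scene stay as the last step left them, time stands still between calls to the robot, and variables do not carry over. Pictures are saved under pics/ and viewed, and the job is handed in when it is done.

```bash
ls; mkdir -p pics; python3 - <<'E'
from bench import r
import cv2
for c in("side","top"):
    im=r.camera(c); cv2.imwrite(f"pics/{c}0.png",im[:,:,::-1]); print(c,r.camera_info(c))
for n in("front_edge","home_edge","notches","dowel_left","dowel_right","amber_bottle","green_bottle","stand"):
    for c in("side","top"):
        print(n,c,[(d["point"],round(d["confidence"],2)) for d in r.mark_of(c,n)][:3])
s=r.read_state();print({k:s[k] for k in("time","ee_pos","eef_rot","width","ft_force")})
E
```

```text
pics
side {'fx': 519.6202817222138, 'fy': 519.6202817222138, 'cx': 327.3303268066315, 'cy': 242.8095630573677, 'rvec': array([ 2.09850894,  1.19471784, -0.48815343]), 'tvec': array([-0.2956877 , -0.2819095 ,  1.96496022])}
top {'fx': 605.8774412183699, 'fy': 605.8774412183699, 'cx': 327.0959185519855, 'cy': 236.15989865401426, 'rvec': array([ 2.15527911, -2.12702916,  0.13992392]), 'tvec': array([-0.0032601 ,  0.58705077,  1.53640875])}
front_edge side [([234.2, 287.9], 0.7)]
front_edge top [([264.5, 367.9], 0.61)]
home_edge side []
home_edge top [([157.1, 339.9], 0.44), ([338.4, 507.5], 0.36)]
notches side [([284.7, 360.1], 0.7)]
notches top [([156.1, 337.0], 0.59), ([212.8, 440.5], 0.25)]
dowel_left side [([246.5, 378.9], 0.68)]
dowel_left top [([186.5, 289.9], 0.85)]
dowel_right side [([304.3, 309.7], 0.75)]
dowel_right top [([156.2, 393.8], 0.93)]
amber_bottle side [([267.5, 412.6], 0.85), ([248.5, 350.2], 0.79), ([222.6, 322.6], 0.51)]
amber_bottle top [([202.2, 322.8], 0.88), ([189.1, 250.1], 0.55), ([159.0, 392.9], 0.48)]
green_bottle side [([269.9, 313.3], 0.96), ([234.8, 289.1], 0.35)]
green_bottle top [([188.5, 373.5], 0.75), ([213.0, 352.5], 0.71)]
stand side [([300.1, 336.1], 0.82)]
stand top []
{'time': 0.9, 'ee_pos': array([ 0.21593501, -0.58654988,  0.24756333]), 'eef_rot': array([ 0.69614982,  0.12402547, -0.69612971,  0.12408274]), 'width': 0.08741636420400505, 'ft_force': array([-0.57895148, -0.3096084 ,  0.16306263])}
```

View pics/side0.png

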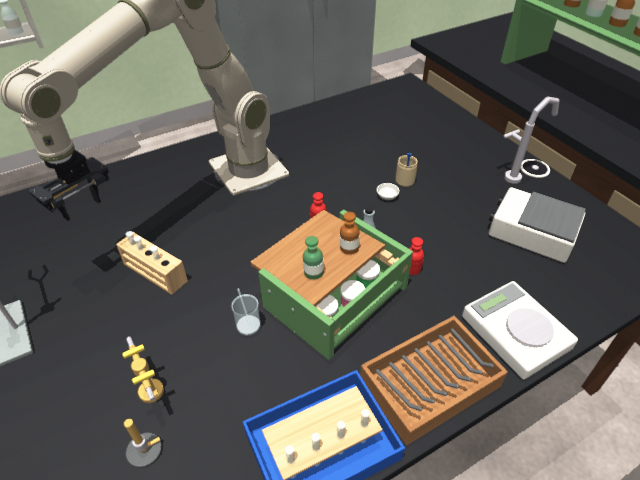

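View pics/top0.png

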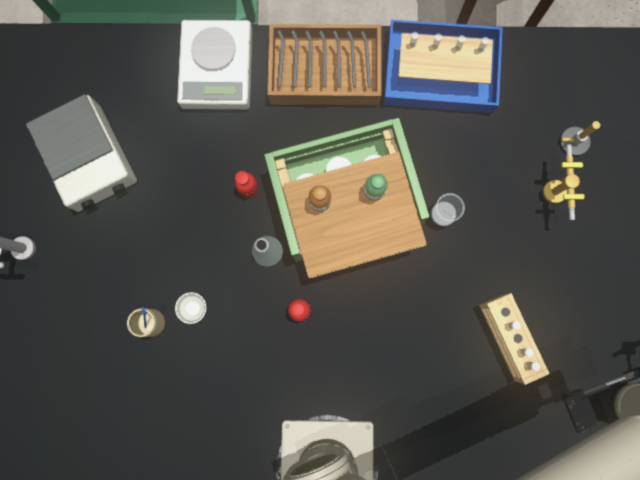

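```bash
python3 - <<'E'
import cv2
im=cv2.imread("pics/top0.png")[105:290,225:445]
cv2.imwrite("pics/z.png",cv2.resize(im,None,fx=3.4,fy=3.2,interpolation=cv2.INTER_CUBIC)[:600,:800])
im=cv2.imread("pics/side0.png")[180:360,230:430]
cv2.imwrite("pics/zs.png",cv2.resize(im,None,fx=3.3,fy=3.3,interpolation=cv2.INTER_CUBIC)[:600,:800])
E
```

```text
(no output)
```

View pics/z.png

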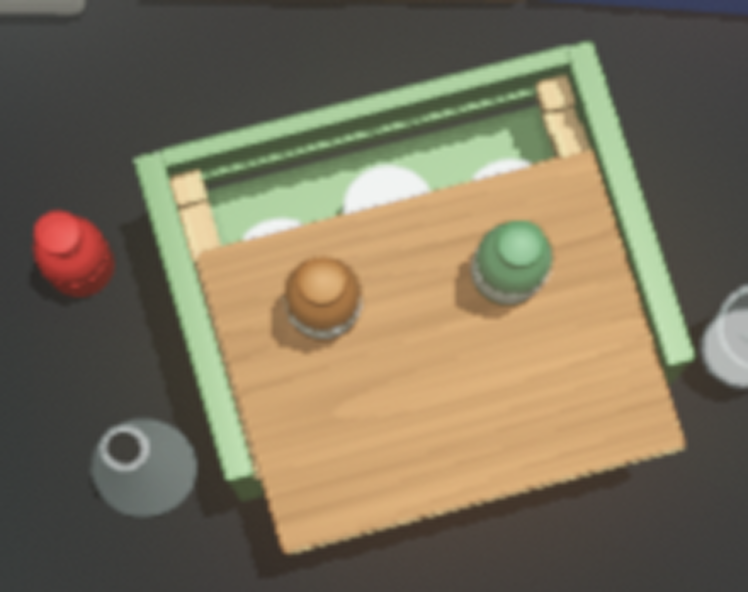

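View pics/zs.png

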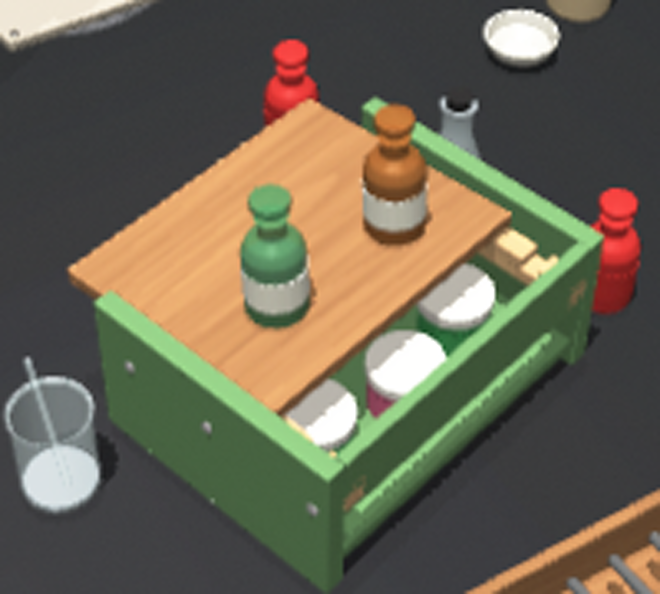

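```bash
cat > h.py <<'E'
import numpy as np,cv2
from scipy.optimize import least_squares
def ray(info,col,row,z):
    R=cv2.Rodrigues(np.array(info["rvec"]))[0];t=np.array(info["tvec"]).ravel()
    d=R.T@np.array([(col-info["cx"])/info["fx"],(row-info["cy"])/info["fy"],1]);c=-R.T@t
    return c+d*(z-c[2])/d[2]
def fit(model,pts):
    m=np.array(model,float);p=np.array(pts)[:,:2]
    f=lambda q:((m@np.array([[np.cos(q[2]),np.sin(q[2])],[-np.sin(q[2]),np.cos(q[2])]])+q[:2])-p).ravel()
    s=least_squares(f,[.5,0,0]);return s.x,s.fun.reshape(-1,2)
E
python3 - <<'E'
from bench import r
from h import *
np.set_printoptions(precision=4,suppress=True)
i=r.camera_info("top")
g=lambda a,z:ray(i,225+a[0]/3.4-.35,105+a[1]/3.2-.35,z)
st=[g(a,.155) for a in[(136,160),(592,43),(228,480),(692,357)]]
print("stand",fit([(.13,.173),(.13,-.173),(-.13,.173),(-.13,-.173)],st))
bd=[g((285,553),.132),g((685,449),.132),g((200,255),.1435),g((592,152),.1435)]
print("board",fit([(-.12,.15),(-.12,-.15),(.12,.15),(.12,-.15)],bd))
q,_=fit([(.13,.173),(.13,-.173),(-.13,.173),(-.13,-.173)],st)
b,_=fit([(-.12,.15),(-.12,-.15),(.12,.15),(.12,-.15)],bd)
R=lambda y:np.array([[np.cos(y),-np.sin(y)],[np.sin(y),np.cos(y)]])
fe=b[:2]+R(b[2])@[-.12,0]; print("front edge",fe,"stand frame",R(q[2]).T@(fe-q[:2]),"home",q[:2]+R(q[2])@[-.142,0])
for n in("front_edge",):
  for c,p in(("side",(287.9,234.2)),("top",(367.9,264.5))): print(c,ray(r.camera_info(c),*p,.132))
print("red bottle base",ray(i,299,311,.06), ray(i,299,311,.12))
E
```

```text
stand (array([ 0.6972, -0.0412,  0.2853]), array([[ 0.0011,  0.0015],
       [ 0.0014,  0.0003],
       [-0.001 ,  0.0007],
       [-0.0015, -0.0024]]))
board (array([ 0.6283, -0.0628,  0.2849]), array([[-0.0011,  0.0003],
       [-0.0001, -0.0013],
       [ 0.0009,  0.0022],
       [ 0.0003, -0.0012]]))
front edge [ 0.5131 -0.0966] stand frame [-0.1922 -0.0013] home [ 0.5609 -0.0812]
side [ 0.515  -0.0979  0.132 ]
top [ 0.5055 -0.0972  0.132 ]
red bottle base [0.3922 0.0727 0.06  ] [0.391  0.0692 0.12  ]
```

```bash
python3 - <<'E'
from bench import r
from scipy.spatial.transform import Rotation as R
import numpy as np
m=R.from_quat(r.read_state()["eef_rot"]).as_matrix();print(m.round(3))
y=m[:,1];print(np.degrees(np.arctan2(y[1],y[0])), "want",np.degrees(.285)+90)
E
```

```text
[[ 0.     0.345 -0.938]
 [-0.    -0.938 -0.345]
 [-1.     0.    -0.   ]]
-69.79158759009204 want 106.32929716122845
```

```bash
python3 -m pendant '[{"translation":[2,4,0],"angular":[0,0,-2],"hand":0.4},{"translation":[2,4,0],"angular":[0,0,-1.9],"hand":0.4},{"translation":[2.1,4,0],"angular":[0,0,0],"hand":0.4},{"translation":[2.1,4,0],"angular":[0,0,0],"hand":0.4},{"translation":[2.1,4,0],"angular":[0,0,0],"hand":0.4},{"translation":[2.1,4,0],"angular":[0,0,0],"hand":0.4},{"translation":[2.1,4,0],"angular":[0,0,0],"hand":0.4},{"translation":[2.1,4,0],"angular":[0,0,0],"hand":0.4},{"translation":[2.1,4,0],"angular":[0,0,0],"hand":0.4},{"translation":[2.1,4,0],"angular":[0,0,0],"hand":0.4},{"translation":[2.1,4,0],"angular":[0,0,0],"hand":0.4},{"translation":[2,3.6,0],"angular":[0,0,0],"hand":0.4},{"translation":[0,0,0],"angular":[0,0,0],"hand":0.4}]'
```

```text
time: 2.2
ee_pos: [0.4671, -0.1048, 0.248]
eef_rot: [0.7, 0.104, -0.699, 0.103]
ft_force: [-0.1, -0.9, 0.9]
width: 0.0609
```

```bash
python3 -m pendant '[{"translation":[0.1,-0.5,-3],"angular":[0,0,0],"hand":0.4},{"translation":[0,0,-3],"angular":[0,0,0],"hand":0.4},{"translation":[0,0,-3],"angular":[0,0,0],"hand":0.4},{"translation":[0,0,-2],"angular":[0,0,0],"hand":0.4},{"translation":[0,0,0],"angular":[0,0,0],"hand":0.4},{"translation":[0,0,0],"angular":[0,0,0],"hand":0.4}]'
python3 - <<'E'
from bench import r
import cv2
from scipy.spatial.transform import Rotation as R
import numpy as np
s=r.read_state();y=R.from_quat(s["eef_rot"]).as_matrix()[:,1];print(np.degrees(np.arctan2(y[1],y[0])),s["ft_force"],s["torque"])
a=r.camera("side")[180:340,230:430];b=r.camera("top")[140:300,250:450]
cv2.imwrite("pics/a1.png",cv2.resize(np.hstack([a,b])[:,:,::-1],None,fx=2,fy=2))
E
```

```text
time: 2.8
ee_pos: [0.4661, -0.1158, 0.1382]
eef_rot: [0.7, 0.1, -0.7, 0.1]
ft_force: [-0.4, 0.8, 0.5]
width: 0.0605
-73.70156642108216 [-0.44420543  0.77781364  0.46205799] [ 0.02722786 -0.0310081   0.03270206]
```

View pics/a1.png

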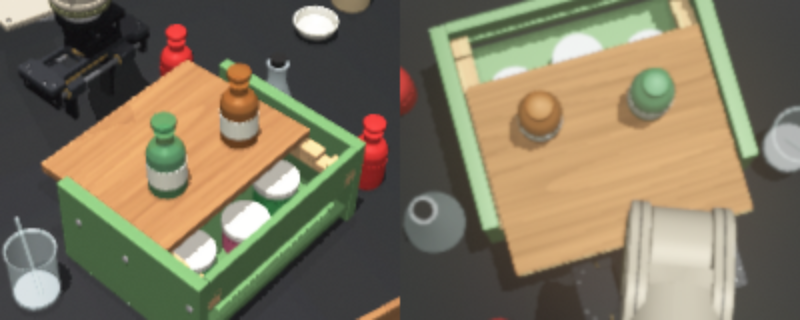

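```bash
python3 -m pendant '[{"translation":[0.8,0.8,0],"angular":[0,0,0],"hand":0.4},{"translation":[1,0.3,0],"angular":[0,0,0],"hand":0.4},{"translation":[0.8,0.24,0],"angular":[0,0,0],"hand":0.4},{"translation":[0.4,0.1,0],"angular":[0,0,0],"hand":0.4},{"translation":[0.2,0.06,0],"angular":[0,0,0],"hand":0.4},{"translation":[0.2,0.06,0],"angular":[0,0,0],"hand":0.4},{"translation":[0.2,0.06,0],"angular":[0,0,0],"hand":0.4},{"translation":[0,0,0],"angular":[0,0,0],"hand":0.4}]'
```

```text
time: 3.7
ee_pos: [0.5021, -0.0993, 0.1376]
eef_rot: [0.7, 0.1, -0.7, 0.1]
ft_force: [0.2, -0.4, 0.3]
width: 0.0608
```

```bash
python3 -m pendant '[{"translation":[0.2,0.06,0],"angular":[0,0,0],"hand":0.4},{"translation":[0.2,0.06,0],"angular":[0,0,0],"hand":0.4},{"translation":[0.2,0.06,0],"angular":[0,0,0],"hand":0.4},{"translation":[0.2,0.06,0],"angular":[0,0,0],"hand":0.4}]'
```

```text
time: 4.1
ee_pos: [0.5097, -0.0971, 0.1375]
eef_rot: [-0.7, -0.1, 0.7, -0.1]
ft_force: [-3.0, -1.0, 1.4]
width: 0.061
```

```bash
python3 -m pendant '[{"translation":[0.2,0.06,0],"angular":[0,0,0],"hand":0.4},{"translation":[0.3,0.09,0],"angular":[0,0,0],"hand":0.4},{"translation":[0.3,0.09,0],"angular":[0,0,0],"hand":0.4},{"translation":[0.3,0.08,0],"angular":[0,0,0],"hand":0.4},{"translation":[0.3,0.09,0],"angular":[0,0,0],"hand":0.4},{"translation":[0.3,0.09,0.05],"angular":[0,0,0],"hand":0.4},{"translation":[0.3,0.09,0.05],"angular":[0,0,0],"hand":0.4},{"translation":[0.2,0.06,0.05],"angular":[0,0,0],"hand":0.4}]'
python3 - <<'E'
from bench import r
import cv2
import numpy as np
a=r.camera("side")[180:340,230:430];b=r.camera("top")[140:300,250:450]
cv2.imwrite("pics/a2.png",cv2.resize(np.hstack([a,b])[:,:,::-1],None,fx=2,fy=2))
E
```

```text
time: 4.9
ee_pos: [0.5322, -0.0902, 0.1389]
eef_rot: [-0.7, -0.1, 0.7, -0.1]
ft_force: [-2.7, 0.4, -1.8]
width: 0.0611
```

View pics/a2.png

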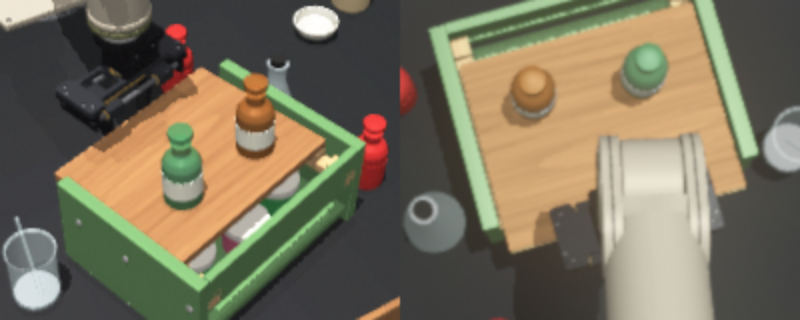

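```bash
python3 -m pendant '[{"translation":[0.2,0.06,0],"angular":[0,0,0],"hand":0.4},{"translation":[0.3,0.09,0],"angular":[0,0,0],"hand":0.4},{"translation":[0.3,0.09,0],"angular":[0,0,0],"hand":0.4},{"translation":[0.2,0.06,0],"angular":[0,0,0],"hand":0.4},{"translation":[0.2,0.06,0],"angular":[0,0,0],"hand":0.4}]'
```

```text
time: 5.5
ee_pos: [0.5446, -0.0866, 0.1392]
eef_rot: [0.7, 0.1, -0.7, 0.1]
ft_force: [0.1, -0.1, -0.2]
width: 0.0608
```

```bash
python3 -m pendant '[{"translation":[0.2,0.06,0],"angular":[0,0,0],"hand":0.4},{"translation":[0.15,0.04,0],"angular":[0,0,0],"hand":0.4}]'
```

```text
time: 5.7
ee_pos: [0.548, -0.0855, 0.1392]
eef_rot: [0.7, 0.1, -0.7, 0.1]
ft_force: [0.1, 0.2, -0.3]
width: 0.0609
```

```bash
cat > look.py <<'E'
from bench import r
import cv2,sys
import numpy as np
a=r.camera("side")[180:340,230:430];b=r.camera("top")[140:300,250:450]
cv2.imwrite(f"pics/{sys.argv[1]}.png",cv2.resize(np.vstack([np.hstack([a,b])])[:,:,::-1],None,fx=2,fy=2))
cv2.imwrite(f"pics/{sys.argv[1]}s.png",cv2.resize(a[:,:,::-1],None,fx=3.7,fy=3.7,interpolation=cv2.INTER_CUBIC))
E
python3 look.py a3
```

```text
(no output)
```

View pics/a3.png

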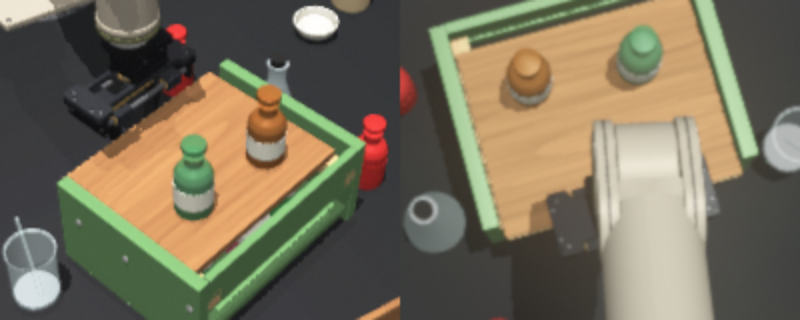

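View pics/a3s.png

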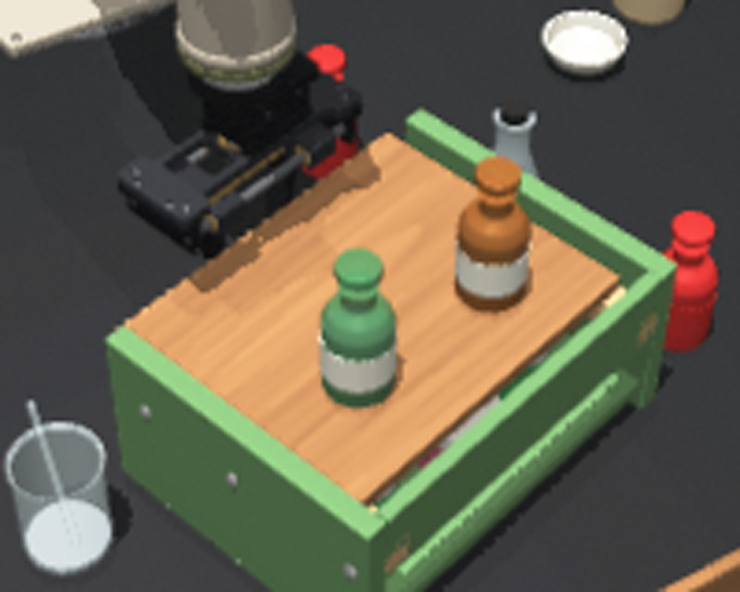

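```bash
python3 - <<'E'
from bench import r
from h import *
import cv2
i=r.camera_info("top");q=np.array([.6972,-.0412,.2853])
Rm=np.array([[np.cos(q[2]),-np.sin(q[2])],[np.sin(q[2]),np.cos(q[2])]])
s=lambda p:(Rm.T@(p[:2]-q[:2])).round(4)
# where would corners project
def proj(c,x,y,z):
    k=r.camera_info(c);w=np.r_[q[:2]+Rm@[x,y],z]
    K=np.array([[k["fx"],0,k["cx"]],[0,k["fy"],k["cy"]],[0,0,1]])
    return cv2.projectPoints(w.reshape(1,3),np.array(k["rvec"]),np.array(k["tvec"]),K,None)[0].ravel().round(1)
for dx,zf,zn in((0,.135,.135),(-.005,.143,.134),(-.01,.143,.134)):
  print(dx,[(c,[tuple(proj(c,x+dx,y,z)) for x,y,z in((.098,.15,zf),(.098,-.15,zf),(-.142,.15,zn),(-.142,-.15,zn))]) for c in("top","side")])
b=r.camera("top")[125:265,255:435];cv2.imwrite("pics/t4.png",cv2.resize(b[:,:,::-1],None,fx=4,fy=4,interpolation=cv2.INTER_CUBIC))
b=r.camera("side")[200:330,250:410];cv2.imwrite("pics/s4.png",cv2.resize(b[:,:,::-1],None,fx=4,fy=4,interpolation=cv2.INTER_CUBIC))
E
```

```text
0 [('top', [(np.float64(277.1), np.float64(166.0)), (np.float64(392.6), np.float64(134.4)), (np.float64(302.4), np.float64(258.2)), (np.float64(420.3), np.float64(225.4))]), ('side', [(np.float64(398.4), np.float64(254.6)), (np.float64(325.8), np.float64(317.7)), (np.float64(335.3), np.float64(215.5)), (np.float64(261.7), np.float64(269.2))])]
-0.005 [('top', [(np.float64(277.4), np.float64(167.0)), (np.float64(393.5), np.float64(135.3)), (np.float64(302.9), np.float64(260.2)), (np.float64(420.9), np.float64(227.4))]), ('side', [(np.float64(397.2), np.float64(251.8)), (np.float64(324.3), np.float64(314.7)), (np.float64(334.1), np.float64(215.0)), (np.float64(260.5), np.float64(268.5))])]
-0.01 [('top', [(np.float64(277.9), np.float64(168.9)), (np.float64(394.1), np.float64(137.2)), (np.float64(303.5), np.float64(262.1)), (np.float64(421.5), np.float64(229.3))]), ('side', [(np.float64(395.8), np.float64(250.9)), (np.float64(322.9), np.float64(313.6)), (np.float64(332.9), np.float64(214.2)), (np.float64(259.2), np.float64(267.6))])]
```

View pics/t4.png

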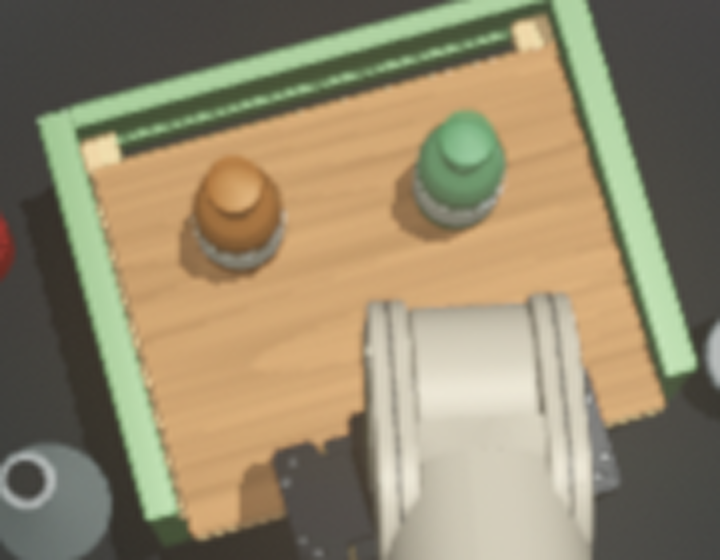

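View pics/s4.png

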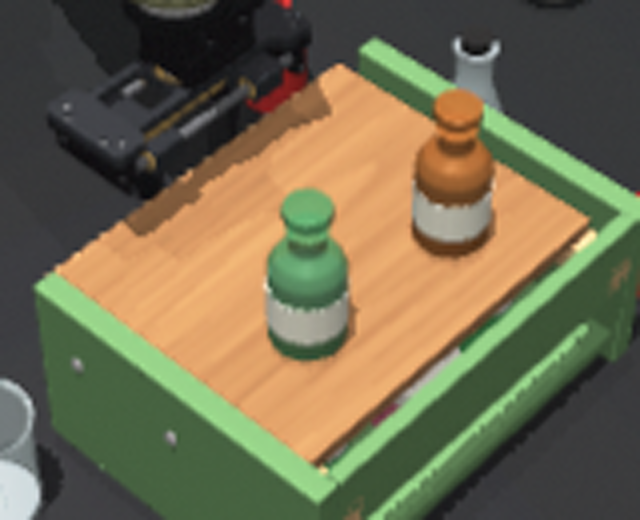

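```bash
python3 -m pendant '[{"translation":[0.15,0.04,0],"angular":[0,0,0],"hand":0.4},{"translation":[0,0,0],"angular":[0,0,0],"hand":0.4}]'; python3 -m pendant '[{"translation":[0.1,0.03,0],"angular":[0,0,0],"hand":0.4},{"translation":[0,0,0],"angular":[0,0,0],"hand":0.4}]'
```

```text
time: 6.1
ee_pos: [0.5489, -0.0855, 0.139]
eef_rot: [-0.7, -0.1, 0.7, -0.1]
ft_force: [-1.2, -1.3, 0.7]
width: 0.0607
time: 6.3
ee_pos: [0.5497, -0.0853, 0.1389]
eef_rot: [-0.7, -0.1, 0.7, -0.1]
ft_force: [-2.6, -0.9, 0.7]
width: 0.0611
```

```bash
python3 -m pendant '[{"translation":[0.1,0.03,0],"angular":[0,0,0],"hand":0.4},{"translation":[0,0,0],"angular":[0,0,0],"hand":0.4}]'; python3 -m pendant '[{"translation":[0.1,0.03,0],"angular":[0,0,0],"hand":0.4},{"translation":[0,0,0],"angular":[0,0,0],"hand":0.4}]'
```

```text
time: 6.5
ee_pos: [0.5509, -0.0849, 0.139]
eef_rot: [-0.7, -0.1, 0.7, -0.1]
ft_force: [-2.7, -1.2, 1.3]
width: 0.061
time: 6.7
ee_pos: [0.5521, -0.0845, 0.139]
eef_rot: [0.7, 0.1, -0.7, 0.1]
ft_force: [-1.6, -0.9, -0.6]
width: 0.0605
```

```bash
python3 -m pendant '[{"translation":[0.1,0.03,0],"angular":[0,0,0],"hand":0.4},{"translation":[0,0,0],"angular":[0,0,0],"hand":0.4}]'; python3 -m pendant '[{"translation":[0.1,0.03,0],"angular":[0,0,0],"hand":0.4},{"translation":[0,0,0],"angular":[0,0,0],"hand":0.4}]'
```

```text
time: 6.9
ee_pos: [0.5531, -0.0841, 0.139]
eef_rot: [0.7, 0.1, -0.7, 0.1]
ft_force: [-1.8, -1.4, -0.1]
width: 0.0609
time: 7.1
ee_pos: [0.5538, -0.084, 0.139]
eef_rot: [-0.7, -0.1, 0.7, -0.1]
ft_force: [-2.9, -1.4, 0.3]
width: 0.0611
```

```bash
cat > look2.py <<'E'
from bench import r
import cv2,sys
n=sys.argv[1]
b=r.camera("top")[125:265,255:435];cv2.imwrite(f"pics/t{n}.png",cv2.resize(b[:,:,::-1],None,fx=4,fy=4,interpolation=cv2.INTER_CUBIC))
b=r.camera("side")[200:330,250:410];cv2.imwrite(f"pics/s{n}.png",cv2.resize(b[:,:,::-1],None,fx=4,fy=4,interpolation=cv2.INTER_CUBIC))
for m in("dowel_left","dowel_right","notches","dowel"):
  for c in("top","side"): print(m,c,[(d["point"],round(d["confidence"],2)) for d in r.mark_of(c,m)][:2])
E
python3 look2.py 5
```

```text
dowel_left top [([169.1, 284.4], 0.83), ([180.7, 315.7], 0.28)]
dowel_left side [([259.7, 392.4], 0.75)]
dowel_right top [([139.4, 388.3], 0.66)]
dowel_right side [([316.7, 322.8], 0.75)]
notches top [([155.8, 337.3], 0.83)]
notches side [([282.5, 359.8], 0.71)]
dowel top [([152.3, 334.0], 0.87)]
dowel side [([285.6, 357.7], 0.91)]
```

View pics/t5.png

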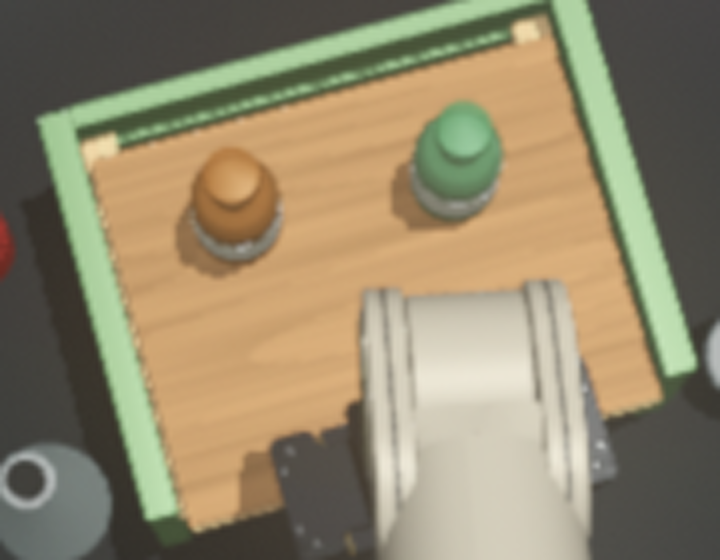

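View pics/s5.png

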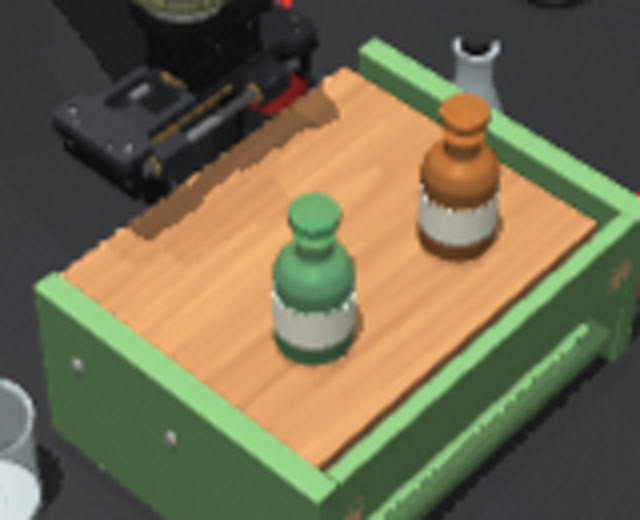

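```bash
python3 -m pendant '[{"translation":[0.1,0.03,0],"angular":[0,0,0],"hand":0.4},{"translation":[0,0,0],"angular":[0,0,0],"hand":0.4}]'; python3 -m pendant '[{"translation":[0.1,0.03,0],"angular":[0,0,0],"hand":0.4},{"translation":[0,0,0],"angular":[0,0,0],"hand":0.4}]'
```

```text
time: 7.8
ee_pos: [0.554, -0.084, 0.1389]
eef_rot: [-0.699, -0.1, 0.701, -0.1]
ft_force: [-9.0, -1.6, 3.8]
width: 0.0611
time: 8.0
ee_pos: [0.5541, -0.084, 0.1389]
eef_rot: [-0.698, -0.1, 0.702, -0.1]
ft_force: [-14.6, -2.7, 7.0]
width: 0.0607
```

```bash
python3 -m pendant '[{"translation":[0.1,0.03,0],"angular":[0,0,0],"hand":0.4},{"translation":[0,0,0],"angular":[0,0,0],"hand":0.4}]'
```

```text
time: 8.2
ee_pos: [0.5542, -0.084, 0.1386]
eef_rot: [-0.698, -0.1, 0.702, -0.1]
ft_force: [-18.4, -3.4, 10.1]
width: 0.0608
```

```bash
python3 -m pendant '[{"translation":[-0.3,-0.09,0],"angular":[0,0,0],"hand":0.4},{"translation":[-0.5,-0.15,0],"angular":[0,0,0],"hand":0.4},{"translation":[-2,-0.6,0],"angular":[0,0,0],"hand":0},{"translation":[-2,-0.6,0],"angular":[0,0,0],"hand":-1},{"translation":[-3,-3,0],"angular":[0,0,0],"hand":-1},{"translation":[0,0,0],"angular":[0,0,0],"hand":-1},{"translation":[0,0,0],"angular":[0,0,0],"hand":-1}]' 10; python3 look2.py 6
```

```text
time: 8.9
ee_pos: [0.4793, -0.1281, 0.1397]
eef_rot: [0.701, 0.099, -0.699, 0.1]
ft_force: [0.0, 0.7, 1.2]
width: 0.0288
dowel_left top [([168.7, 284.0], 0.79), ([337.1, 510.1], 0.37)]
dowel_left side [([261.3, 390.3], 0.74), ([265.0, 330.3], 0.3)]
dowel_right top [([137.6, 388.8], 0.61), ([211.5, 441.2], 0.31)]
dowel_right side [([315.9, 327.2], 0.95)]
notches top [([156.4, 338.1], 0.61), ([170.8, 369.3], 0.42)]
notches side [([280.9, 360.0], 0.61)]
dowel top [([154.4, 334.5], 0.9)]
dowel side [([290.9, 360.3], 0.68), ([242.3, 301.2], 0.45)]
```

View pics/t6.png

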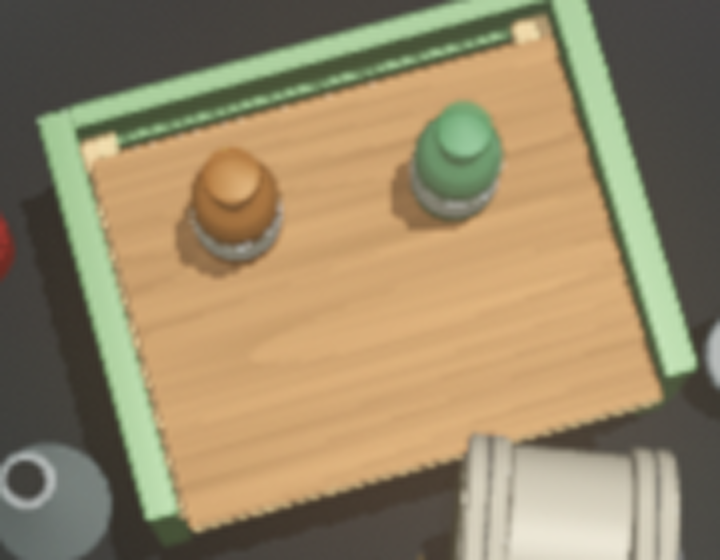

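View pics/s6.png

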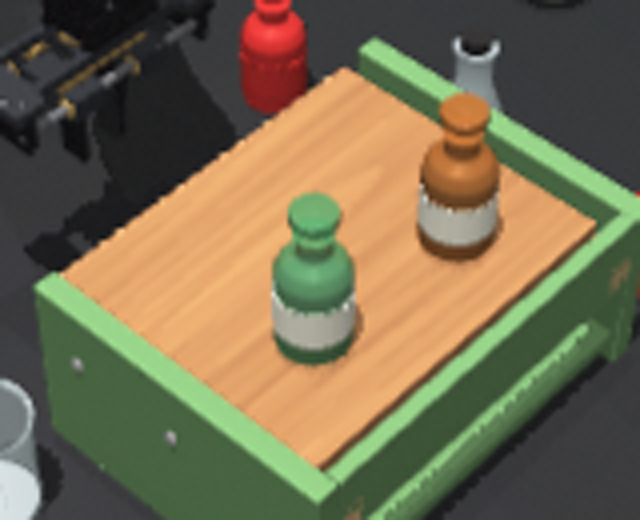

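```bash
python3 - <<'E'
from bench import r
from h import *
q=np.array([.6972,-.0412,.2853]);Rm=np.array([[np.cos(q[2]),-np.sin(q[2])],[np.sin(q[2]),np.cos(q[2])]])
P={}
for c in("top","side"):
    k=r.camera_info(c);P[c]=np.array([[k["fx"],0,k["cx"]],[0,k["fy"],k["cy"]],[0,0,1]])@np.c_[cv2.Rodrigues(np.array(k["rvec"]))[0],np.array(k["tvec"]).ravel()]
def tri(t,s):
    X=cv2.triangulatePoints(P["top"],P["side"],np.array(t,float).reshape(2,1),np.array(s,float).reshape(2,1)).ravel();X=X[:3]/X[3]
    return (Rm.T@(X[:2]-q[:2])).round(4),X[2].round(4)
print("FL now",tri((278,165.2),(398.9,255.1)))
print("NL now",tri((303.6,257.6),(335.9,216.2)))
print("FL start",tri((225+200/3.4-.4,105+255/3.2-.4),(230+512/3.3-.4,180+214/3.3-.4)))
print("dowel marks now L",tri((284,168.7),(390.3,261.3)),"R",tri((388.8,137.6),(327.2,315.9)))
print("dowel marks start L",tri((289.9,186.5),(378.9,246.5)),"R",tri((393.8,156.2),(309.7,304.3)))
E
```

```text
FL now (array([0.0998, 0.148 ]), np.float64(0.1355))
NL now (array([-0.1404,  0.1478]), np.float64(0.1342))
FL start (array([0.0478, 0.1478]), np.float64(0.1422))
dowel marks now L (array([0.0897, 0.1334]), np.float64(0.1152)) R (array([ 0.0941, -0.1397]), np.float64(0.129))
dowel marks start L (array([0.0388, 0.1336]), np.float64(0.1382)) R (array([ 0.041 , -0.1407]), np.float64(0.1318))
```

```bash
python3 -m pendant '[{"translation":[0,0,4],"angular":[0,0,0],"hand":-1},{"translation":[0,0,4],"angular":[0,0,0],"hand":-1},{"translation":[3,1.5,0],"angular":[0,0,0],"hand":-1},{"translation":[3,1.5,0],"angular":[0,0,0],"hand":-1},{"translation":[3,1.5,0],"angular":[0,0,0],"hand":-1},{"translation":[2.7,1.3,0],"angular":[0,0,0],"hand":-1},{"translation":[0,0,-2],"angular":[0,0,0],"hand":-1},{"translation":[0,0,-2],"angular":[0,0,0],"hand":-1},{"translation":[0,0,-1],"angular":[0,0,0],"hand":-1},{"translation":[0,0,0],"angular":[0,0,0],"hand":-1}]' 10
```

```text
time: 10.4
ee_pos: [0.5951, -0.0695, 0.1676]
eef_rot: [-0.699, -0.101, 0.701, -0.1]
ft_force: [0.9, -0.5, 0.5]
width: 0.0004
```

```bash
python3 -m pendant '[{"translation":[0,0,-0.3],"angular":[0,0,0],"hand":-1},{"translation":[0,0,-0.2],"angular":[0,0,0],"hand":-1},{"translation":[0,0,-0.1],"angular":[0,0,0],"hand":-1},{"translation":[0,0,0],"angular":[0,0,0],"hand":-1}]';python3 -m pendant '[{"translation":[0,0,-0.1],"angular":[0,0,0],"hand":-1},{"translation":[0,0,0],"angular":[0,0,0],"hand":-1}]';
```

```text
time: 10.8
ee_pos: [0.5961, -0.0695, 0.1634]
eef_rot: [0.7, 0.1, -0.7, 0.1]
ft_force: [-0.5, 0.5, 0.1]
width: 0.0006
time: 11.0
ee_pos: [0.596, -0.0694, 0.1622]
eef_rot: [0.7, 0.1, -0.7, 0.1]
ft_force: [0.4, 0.4, 0.7]
width: 0.0001
```

```bash
python3 -m pendant '[{"translation":[0,0,-0.1],"angular":[0,0,0],"hand":-1},{"translation":[0,0,0],"angular":[0,0,0],"hand":-1}]';python3 -m pendant '[{"translation":[0,0,-0.1],"angular":[0,0,0],"hand":-1},{"translation":[0,0,0],"angular":[0,0,0],"hand":-1}]';
```

```text
time: 11.2
ee_pos: [0.5959, -0.0694, 0.161]
eef_rot: [-0.7, -0.1, 0.7, -0.1]
ft_force: [0.0, -0.2, 0.6]
width: 0.0004
time: 11.4
ee_pos: [0.5961, -0.0694, 0.1606]
eef_rot: [0.7, 0.1, -0.7, 0.1]
ft_force: [-2.5, -0.1, 5.0]
width: 0.0002
```

```bash
python3 -m pendant '[{"translation":[0,0,-0.05],"angular":[0,0,0],"hand":-1},{"translation":[0,0,0],"angular":[0,0,0],"hand":-1},{"translation":[0,0,0],"angular":[0,0,0],"hand":-1}]'; python3 -m pendant '[{"translation":[0,0,0.3],"angular":[0,0,0],"hand":-1},{"translation":[0,0,1],"angular":[0,0,0],"hand":-1},{"translation":[0,0,4],"angular":[0,0,0],"hand":-1},{"translation":[0,0,4],"angular":[0,0,0],"hand":-1},{"translation":[-4,-1.2,0],"angular":[0,0,0],"hand":-1},{"translation":[-4,-1.2,0],"angular":[0,0,0],"hand":-1},{"translation":[-4,-1.2,0],"angular":[0,0,0],"hand":-1},{"translation":[-3,-4,0],"angular":[0,0,0],"hand":-1},{"translation":[0,-5,0],"angular":[0,0,0],"hand":-1},{"translation":[0,0,0],"angular":[0,0,0],"hand":-1},{"translation":[0,0,0],"angular":[0,0,0],"hand":-1}]'; python3 look2.py 7
```

```text
time: 11.7
ee_pos: [0.5961, -0.0694, 0.1605]
eef_rot: [0.7, 0.1, -0.7, 0.1]
ft_force: [-3.8, -0.6, 8.7]
width: 0.0003
time: 12.8
ee_pos: [0.4458, -0.1963, 0.2531]
eef_rot: [0.7, 0.099, -0.7, 0.1]
ft_force: [0.6, 0.4, -0.7]
width: 0.0006
dowel_left top []
dowel_left side [([261.1, 390.8], 0.67)]
dowel_right top [([141.5, 388.6], 0.71)]
dowel_right side []
notches top [([156.1, 337.9], 0.57), ([245.2, 361.3], 0.17)]
notches side [([285.5, 358.4], 0.77), ([180.2, 403.6], 0.34)]
dowel top [([155.3, 333.1], 0.91), ([166.7, 282.9], 0.3)]
dowel side [([287.8, 361.3], 0.91)]
```

View pics/t7.png

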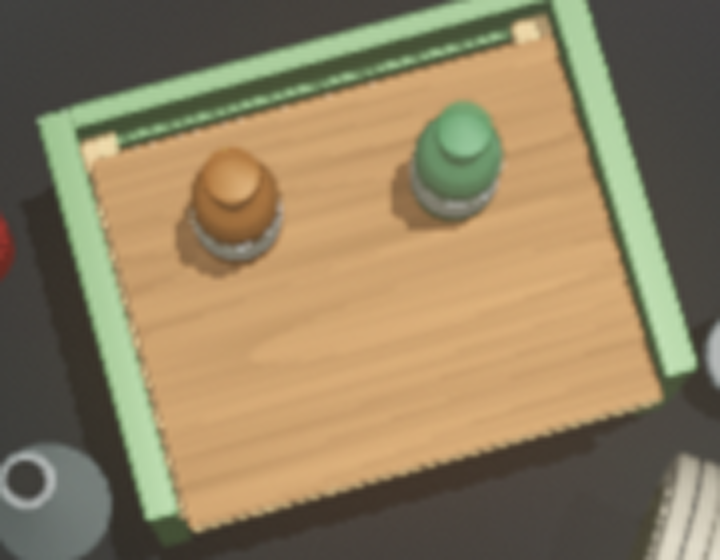

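View pics/s7.png

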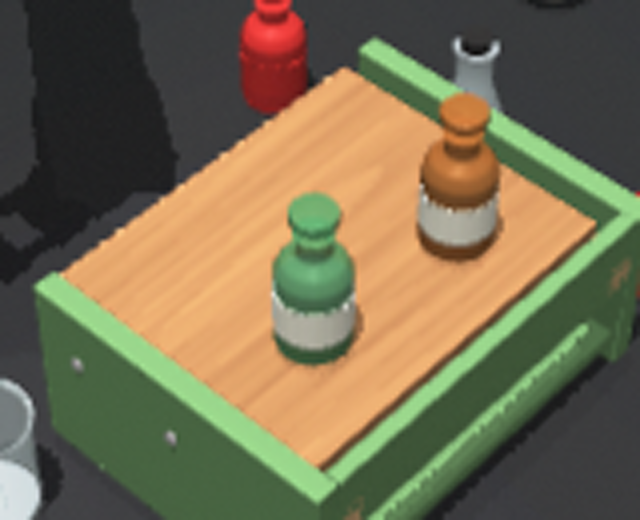

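The pictures show the board unmoved after pressing. Its corners in the zoomed top view are still at about (93,163), (550,40), (198,530) and (660,401), both bottles are upright, and the arm is clear.

```bash
python3 -c "
from bench import r
r.close_job()"
```

```text
the job is handed in; nothing more can be done
```

I slid the board home with about 3 N against its near edge, checked it with a light press on the bare front part, and handed the job in at about 13 s. No verdict is reported.

- **Push:** The board moved about 50 mm. There was a brief loss of contact as it apparently dropped. It then stopped dead, and the force rose to about 19–21 N while I confirmed the stop, well under the 50 N limit.
- **Press:** I pressed with a closed fingertip about 35 mm in from the near edge, reaching about 9 N. The board did not give, and the arm then withdrew clear.
- **Home position:** The left corners, triangulated before the press, came out at heights of 0.1355 m (far) and 0.134 m (near), against 0.135 m nominal. The board sits about 2 mm past nominal along the rails, within its play.
- **Final pictures:** After the press the board looked unmoved and both bottles stood upright.
- **Weaker check:** The right cheek hid the far right corner, so I checked that side only by the line of the far edge, which fits a dropped board. The network's dowel marks disagreed (left 0.115 m, right 0.129 m). I gave them less weight because they were also several millimetres off at the start, when the true height was known.

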